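Clear the shaker lid and hold it half open

ROBOT

A 7-joint arm with a two-finger parallel gripper is mounted at the origin on the work surface. World frame = base frame: x ahead of the robot, y to its left, z up, the work surface at z = 0. Lengths are in m, angles in rad, forces in N, time in s.
With the tool pointing down it reaches from about 0.425 to 1.025 m from the base axis. Payload 3.6 kg.
Tool frame: the origin (TCP) lies at the very end of the fingers, on their centre line; the grasp point (between the pads) lies 19 mm behind it; x points along the fingers, z is the direction in which the jaws open and shut, and the axes are right-handed (so a half turn about x gives the same grasp; the last joint's range is limited). The gripper opens to 85 mm and grips with 20 to 120 N. Pads are 22 mm wide; open, the fingers measure 114 mm over their backs; the gripper's body (76 mm by 85 mm) begins 54 mm behind the grasp point. The pads swing forward as they close: fully open they stand 13 mm farther back than shut.
Start: joints at [1.24, 0.591, 0.048, 1.609, -0.033, 0.943, -0.034], TCP at [0.17, -0.705, 0.231] pointing down, gripper open.
Joint ranges: [-2.69, 2.69], [-0.47, 2.24], [-1.27, 1.36], [0.19, 2.51], [-1.53, 4.68], [0.08, 2.07], [-3.09, 3.09]. Speed limits (rad/s): [2.57, 2.57, 3.14, 3.14, 3.14, 3.14, 3.14].

INTERFACE

Orientations are given as a unit quaternion [x, y, z, w].
In Python, from workcell import r, hand, status, read_camera, workorder gives the robot as it stands. Calls block until the motion is done:
- r.move_ptp(position, orientation): joint-space move of the TCP to a pose.
- r.move_linear(position, rot=None, speed=0.15, stop_force=None): straight line of the TCP; rot=None keeps the orientation; speed is the mean speed in m/s. With stop_force (N) it stops when the force on the tool has changed by that much, and returns True; else False.
- r.move_joints(angles): joint-space move.
- hand.set_gripper(opening, squeeze=None): opening from 0.0 (shut) to 1.0 (fully open); squeeze is the grip in N (None keeps the last); returns when the fingers have stopped.
- r.pause(seconds).
- r.inverse_kinematics(position, orientation): joint angles nearest the present ones, or None.
- status.observe(): the state.
- read_camera(name): name is "side" or "top" or "wrist"; returns a dict with "image" (480x640x3 uint8, blue, green, red), "camera_matrix" (3x3 intrinsics, pixels), "origin" and "attitude" of the camera in the world. Camera axes: x right, y down, z forward; pixel columns grow to the right and rows downward; lengths in m; the calibration is good to about 2 mm. A picture is of the moment at which its call begins. There is no depth.
A pose or a line that the arm cannot do raises r.PlanningError and nothing moves.
- workorder.close_job(): hands the job in, once; it reports no verdict.
The state is a dict: "time": time; "joint_pos": joint angles; "dq": joint speeds; "joint_efforts": joint torques, N m; "tool_pos": TCP position; "orientation": TCP orientation; "ft_force": force on the tool from outside, world axes, zero at the start; "ft_torque": the same for the moment, N m; "width": opening from 0.0 (shut) to 1.0 (fully open).
Only numpy, scipy, OpenCV 4.12 (cv2) and the standard library are available. Lean on these libraries where they do the work, as an engineer would, in place of code of your own. Each camera call takes 0.05 s, during which the arm holds its last target.

TASK

A lidded jar has been left on the lid of the bench tube shaker: set it down gently, upright, in the empty bay of the three-bay steel tray. Then lift the shaker's lid to 45 degrees from closed and finish while still holding it there with the gripper, steady, so that a colleague can reach the tubes; it falls shut if let go. Leave everything else where it stands.

Things in the scene. Friction and masses are not known exactly. Their poses are not given: they have to be found in the camera images.
- jar_mid (a point): Amber jar with a white cap standing on the shaker's lid: upright cylinder 44 mm in diameter, 70 mm high, about 150 g. Point at its centre, 35 mm above its underside; z is its upright axis.
- bay_pad: Thin dark rubber pad (1 mm, 44 x 56 mm) lying in the one empty bay of the tray. Origin: centre of that bay, on the bay's floor, 4 mm above the bench. The bay is 58 mm wide (tray's short way) by 76 mm (along the row).
- tray: Fixed steel tray, 66 mm (its x) by 244 mm (its y), 14 mm high over all, 4 mm floor and walls, with three bays in a row along its y, 80 mm apart centre to centre. Two bays hold jars like the one on the lid (same size); which bay is empty varies. Origin: centre of its underside on the bench.
- shaker: Fixed white bench tube shaker, 180 mm deep (its x) by 220 mm wide (its y), open box 110 mm high with tubes inside and a flat lid on top (top of the closed lid 124 mm above the bench). Its front is its -x side, roughly towards the robot. Origin: centre of its underside on the bench. It may be turned about the vertical.
- lid (a joint): Angle of the shaker's lid (a flat panel 180 x 220 x 12 mm, about 450 g, with a tongue at its front edge): 0 closed and level, grows as the front edge rises, 0.785 is 45 degrees, stop at 1.4. No spring, hardly any friction: it falls shut when let go. The whole of the lid moves with it.
- lid_hinge (a point): Middle of the lid's hinge axis, near the shaker's far (+x) edge, 118 mm above the bench; the axis runs level along the shaker's y.
- lid_tongue (a point): Grip point on the plastic tongue that juts out from the middle of the lid's front edge: tongue 14 mm thick (shaker's y), 18 mm high, standing out 52 mm from the lid's edge; free space below and beside it. The point is 34 mm out from the lid's edge, half-way up the tongue, 212 mm from the hinge axis at the same level when closed; its frame turns with the lid. A vertical gripper can pinch it across its 14 mm, and the tongue turns between the pads as the lid rises.
- jar_b_mid (a point): Bystander: another such jar (44 mm diameter, 70 mm high) in a bay of the tray. Point at its centre.
- jar_c_mid (a point): Bystander: another such jar (44 mm diameter, 70 mm high) in a bay of the tray. Point at its centre.
- tip_box_mid (a point): Bystander: orange tip box 85 x 120 x 50 mm. Centre.
- tube_rack_mid (a point): Bystander: white tube rack 60 x 150 mm, 96 mm high with its yellow-capped tubes. Point 30 mm above its underside.
- dish_mid (a point): Bystander: flat clear dish 62 mm in diameter, 16 mm high. Centre.
- timer_mid (a point): Bystander: small white timer 60 x 70 x 22 mm lying on the bench. Centre.
- beaker_mid (a point): Bystander: open glass beaker 66 mm in diameter, 85 mm high. Point half-way up.
Things that resemble listed ones, but are neither listed nor needed, are in the scene too. Leave any red look-alike of the part that bears jar_mid alone.

How it is judged:
On the way, in this order (a step that is already met when the one before it is completed fails the run):
1. the jar stands released and upright in the empty bay, with the lid still closed (horizontal distance between jar_mid and bay_pad below 0.025 m and height (world z) of jar_mid below 0.046 m and angle between jar_mid's own z axis and vertical below 0.15 rad and contact force between the fingers and jar below 0.1 N and linear speed of jar below 0.03 m/s and value of joint lid below 0.1 rad), for 0.2 s.
2. the lid is held by the gripper at 45 degrees (value of joint lid between 0.68 and 0.89 rad and velocity of joint lid between -0.06 and 0.06 rad/s and contact force between the fingers and lid above 0.5 N), for 0.5 s.
At the end, for the whole second after the job is handed in: The lid is at rest at 45 degrees (within 6), carried by the gripper's fingers; the jar stands upright on the floor of the bay that was empty, released; everything else is within 40 mm of where it stood (all of step 2 and horizontal distance between jar_mid and bay_pad below 0.025 m and height (world z) of jar_mid below 0.046 m and angle between jar_mid's own z axis and vertical below 0.15 rad and contact force between each of the fingers, lid and jar below 0.1 N and linear speed of jar below 0.03 m/s and distance of each of jar_b_mid, jar_c_mid, tip_box_mid, tube_rack_mid, dish_mid, timer_mid, beaker_mid from where it was at the start of the episode below 0.04 m); the arm keeps its last pose, push and grip.
It fails at once if the jar is tipped over (more than about 50 degrees) (angle between jar_mid's own z axis and vertical above 0.87 rad).
It fails at once if the jar is dropped or knocked (moves faster than 0.5 m/s out of the gripper) (linear speed of jar above 0.5 m/s and contact force between the fingers and jar below 0.1 N).
It fails at once if another thing is moved by more than 40 mm (distance of any of jar_b_mid, jar_c_mid, tip_box_mid, tube_rack_mid, dish_mid, timer_mid, beaker_mid from where it was at the start of the episode above 0.04 m).
It also fails if it takes over 58 s, if anything falls off the work surface, if the arm or the gripper's body presses on something with over 40 N, if the wrist force passes 120 N, or if a joint passes its speed limit or range.

## Working session

There is one attempt and no reset: what is moved stays moved. The work goes in short steps, each a Python script; the robot and the scene stay as the last script left them, time stands still between calls to the robot, and variables do not carry over. Pictures are saved under pics/ and viewed, and the job is handed in when it is done.

```bash
ls; mkdir -p pics; python3 - <<'E'
from workcell import r,hand,status,read_camera
import cv2,numpy as np
print(status.observe())
for n in ["side","top","wrist"]:
    c=read_camera(n); cv2.imwrite(f"pics/{n}0.png",c["image"]); print(n,c["camera_matrix"],c["origin"],c["attitude"])
E
```

```text
pics
{'time': 0.0, 'joint_pos': array([ 1.24049985,  0.5921035 ,  0.04831915,  1.60986141, -0.03330461,
        0.94268114, -0.03371209]), 'dq': array([-0.0003278 ,  0.00025196, -0.00060639,  0.00129398,  0.00128805,
        0.0002882 ,  0.00060774]), 'joint_efforts': array([-5.72953695e-05, -5.48679292e+01,  1.54656138e+00, -1.98114055e+01,
        9.38455778e-03,  8.76793347e-03,  1.09300038e-05]), 'tool_pos': array([ 0.16987494, -0.70395227,  0.23013806]), 'orientation': array([ 0.43787858,  0.55622338, -0.43697114,  0.55491813]), 'ft_force': array([-0.1537713 , -0.61944562, -0.32630484]), 'ft_torque': array([ 0.03676465, -0.03592318,  0.02489451]), 'width': 0.9979889671716896}
side [[433.61604753   0.         317.19122273]
 [  0.         433.61604753 245.29004462]
 [  0.           0.           1.        ]] [0.31452464 0.78914422 0.70551801] [-0.15063793  0.88209191 -0.44096408  0.06908511]
top [[440.1023998    0.         327.39543924]
 [  0.         440.1023998  247.84112669]
 [  0.           0.           1.        ]] [0.39615918 0.04797606 1.2014271 ] [-0.69943057  0.70932889 -0.0580003   0.06546273]
wrist [[344.68392214   0.         315.66963626]
 [  0.         344.68392214 242.11079189]
 [  0.           0.           1.        ]] [ 0.23419657 -0.68956735  0.37331943] [ 0.77893645 -0.61341821 -0.08112283  0.10195679]
```

View pics/side0.png

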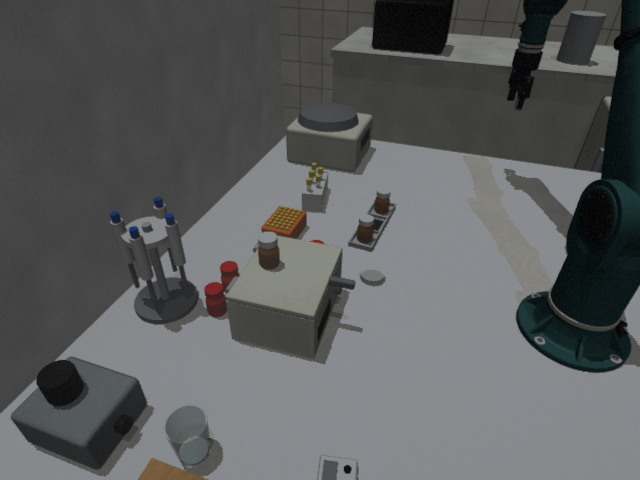

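View pics/top0.png

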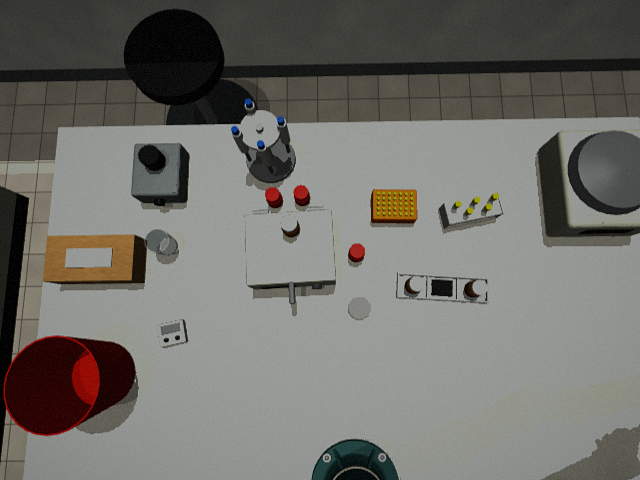

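View pics/wrist0.png

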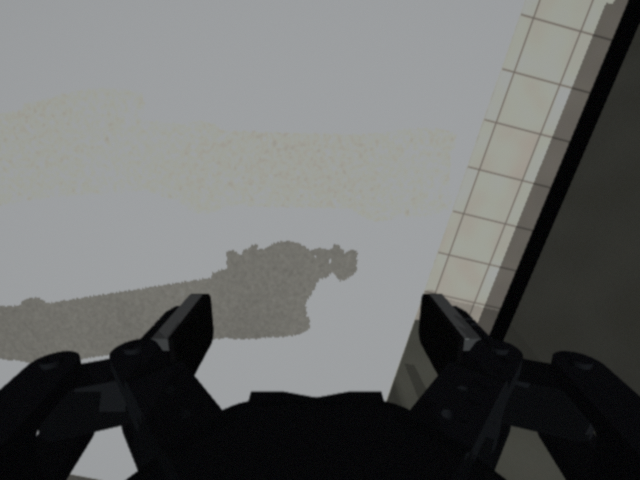

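The top view shows the jar's cap at about (290,228), the lid spanning roughly (246,212)–(335,285) with its tongue at (292,292), and the dark pad in the middle bay at (442,287). In the side view the jar is at (268,250) and the tongue at (342,283). Next I'll zoom in to get exact pixels.

```bash
python3 - <<'E'
import cv2,numpy as np
t=cv2.imread("pics/top0.png"); s=cv2.imread("pics/side0.png")
a=cv2.resize(t[190:320,230:360],None,fx=4,fy=4,interpolation=cv2.INTER_CUBIC)
b=cv2.resize(t[260:310,385:500],None,fx=5,fy=5,interpolation=cv2.INTER_CUBIC)
c=cv2.resize(s[180:350,225:405],None,fx=4,fy=3.5,interpolation=cv2.INTER_CUBIC)
for n,i in zip("abc",(a,b,c)): cv2.imwrite(f"pics/z_{n}.png",i)
E
```

```text
(no output)
```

View pics/z_a.png

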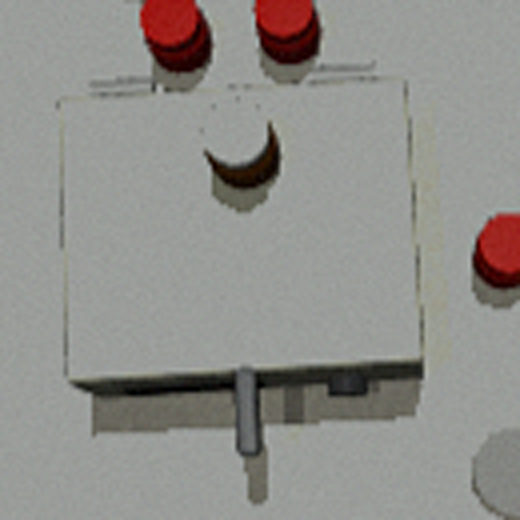

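View pics/z_b.png

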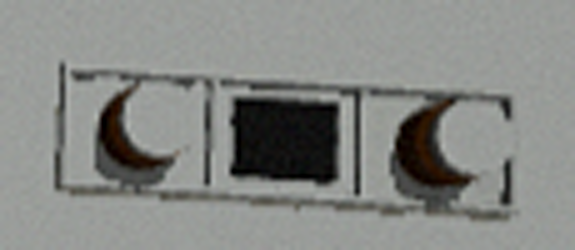

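View pics/z_c.png

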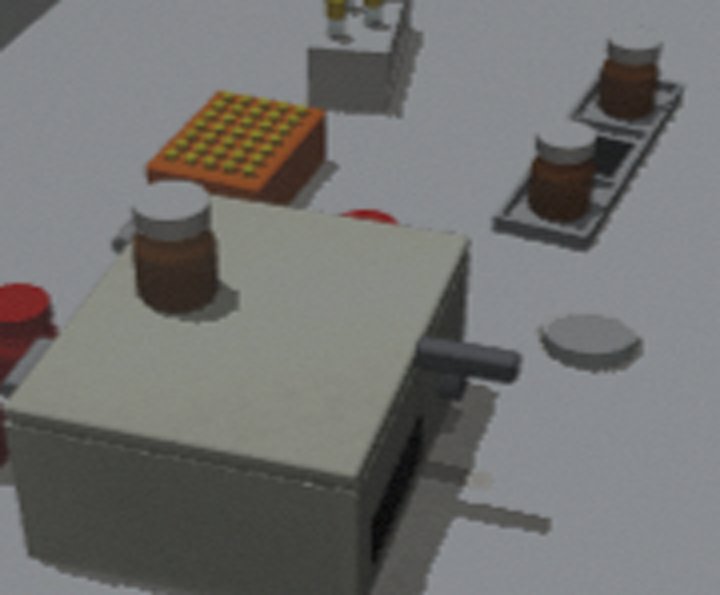

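```bash
cat > h.py <<'E'
import numpy as np,cv2
from scipy.spatial.transform import Rotation as R
def ray(c,u,v):
    d=np.linalg.solve(np.array(c["camera_matrix"]),[u,v,1.]); d=R.from_quat(c["attitude"]).apply(d)
    return np.array(c["origin"]),d/np.linalg.norm(d)
def plane(c,u,v,z):
    o,d=ray(c,u,v); return o+d*(z-o[2])/d[2]
def tri(a,b):
    A=np.zeros((3,3));y=np.zeros(3);
    for o,d in (a,b):
        P=np.eye(3)-np.outer(d,d);A+=P;y+=P@o
    x=np.linalg.solve(A,y); return x,[float(np.linalg.norm(np.cross(x-o,d))) for o,d in (a,b)]
def down(yaw): # tool x down, jaw axis z horizontal at yaw
    z=np.array([np.cos(yaw),np.sin(yaw),0]);x=np.array([0,0,-1.]);y=np.cross(z,x)
    return R.from_matrix(np.column_stack([x,y,z])).as_quat()
E
cat > cams.py <<'E'
import numpy as np
T=dict(camera_matrix=np.array([[440.1023998,0,327.39543924],[0,440.1023998,247.84112669],[0,0,1]]),origin=np.array([0.39615918,0.04797606,1.2014271]),attitude=[-0.69943057,0.70932889,-0.0580003,0.06546273])
S=dict(camera_matrix=np.array([[433.61604753,0,317.19122273],[0,433.61604753,245.29004462],[0,0,1]]),origin=np.array([0.31452464,0.78914422,0.70551801]),attitude=[-0.15063793,0.88209191,-0.44096408,0.06908511])
E
python3 - <<'E'
from h import *; from cams import *
np.set_printoptions(precision=4,suppress=True)
za=lambda u,v:(230+(u+.5)/4-.5,190+(v+.5)/4-.5)
zb=lambda u,v:(385+(u+.5)/5-.5,260+(v+.5)/5-.5)
zc=lambda u,v:(225+(u+.5)/4-.5,180+(v+.5)/3.5-.5)
def tr(n,a,b): x,e=tri(ray(T,*a),ray(S,*b));print(n,x,np.round(e,4))
tr("lidFL",za(70,382),zc(357,483));tr("lidFR",za(421,363),zc(469,240));tr("lidBL",za(59,101),zc(8,410))
tr("captop",za(236,130),zc(172,198))
tr("tongue tip top",za(248,445),zc(520,352))
tr("pad",zb(284.5,139.5),zc(612,157))
L=[plane(T,*za(*p),.124) for p in [(59,101),(405,81),(421,363),(70,382)]]
for p in L:print(p)
L=np.array(L);print("sides",[np.linalg.norm(L[i]-L[i-1]) for i in range(4)],"c",L.mean(0))
f=(L[0]+L[1]-L[2]-L[3])[:2];print("yaw f",np.arctan2(f[1],f[0]))
w=(L[0]+L[3]-L[1]-L[2])[:2];print("yaw s",np.arctan2(-w[0],w[1]))
print("tongue tip",plane(T,*za(248,448),.124),"base",plane(T,*za(245,370),.124))
P=[plane(T,*zb(*p),.005) for p in [(233,97),(338,101),(335,183),(231,177)]];print("pad",np.mean(P,0),[np.linalg.norm(P[i]-P[i-1]) for i in range(4)])
Q=[plane(T,*zb(*p),.014) for p in [(62,72),(511,97),(511,215),(58,188)]];print("tray",np.mean(Q,0),[np.linalg.norm(Q[i]-Q[i-1]) for i in range(4)]);d=Q[1]+Q[2]-Q[0]-Q[3];print(np.arctan2(d[0],-d[1]))
print("jar cap",plane(T,*za(236,130),.194),plane(S,*zc(172,198),.194))
E
```

```text
lidFL [0.4976 0.2582 0.1146] [0.0001 0.0001]
lidFR [0.5069 0.041  0.1179] [0.001 0.001]
lidBL [0.6746 0.2673 0.1191] [0.0009 0.0009]
captop [0.6369 0.1479 0.1918] [0.0006 0.0006]
tongue tip top [0.4536 0.1462 0.1275] [0.0029 0.0029]
pad [ 0.4875 -0.25    0.0019] [0.0066 0.0066]
[0.6742 0.2667 0.124 ]
[0.6837 0.0481 0.124 ]
[0.5052 0.0408 0.124 ]
[0.4966 0.2564 0.124 ]
sides [np.float64(0.1779469881130528), np.float64(0.21879305168236846), np.float64(0.1786604500118814), np.float64(0.21571659010617203)] c [0.5899 0.153  0.124 ]
yaw f 0.04918679231093098
yaw s 0.0417027882179979
tongue tip [0.4548 0.147  0.124 ] base [0.5024 0.1489 0.124 ]
pad [ 0.4939 -0.2483  0.005 ] [np.float64(0.0434499498901089), np.float64(0.05685295399966904), np.float64(0.04454176504645132), np.float64(0.05595991160574563)]
tray [ 0.4914 -0.2464  0.014 ] [np.float64(0.06263960871868984), np.float64(0.24157455098952554), np.float64(0.06331152400421208), np.float64(0.24150896269134187)]
-0.07185154492302455
jar cap [0.637  0.1478 0.194 ] [0.6349 0.1506 0.194 ]
```

```bash
python3 - <<'E'
from workcell import r,status
from h import *
np.set_printoptions(precision=3,suppress=True)
s=status.observe()
o=R.from_quat(s["orientation"]); print("tool axes x,y,z:\n",o.as_matrix()); print("cam in tool",o.inv().apply(np.array([0.23419657,-0.68956735,0.37331943])-s["tool_pos"]))
for y in [-.07,-.07+np.pi]:
    print("pick",r.inverse_kinematics([.637,.148,.30],down(y)),"place",r.inverse_kinematics([.494,-.248,.03],down(y)))
fr=.045
for y in [np.pi/2+fr,-np.pi/2+fr]:
  for th in [0,.4]:
    a=0.785 if th else 0
    n=np.array([np.cos(fr),np.sin(fr),0]);ax=np.array([-np.sin(fr),np.cos(fr),0])
    hin=np.array([.469,.1475,.118])+.212*n
    g=hin-.212*np.cos(a)*n+[0,0,.212*np.sin(a)]
    # tilt so that body leans to -n: rotate up-vector toward -n => rotation about -ax
    q=(R.from_rotvec(-ax*th)*R.from_quat(down(y)));p=g+q.apply([.019,0,0])
    print("tongue",y,th,p,q.apply([1,0,0]),r.inverse_kinematics(p,q.as_quat()))
E
```

```text
tool axes x,y,z:
 [[-0.001  0.972  0.235]
 [ 0.002  0.235 -0.972]
 [-1.    -0.    -0.002]]
cam in tool [-0.143  0.066  0.001]
pick [ 0.158  0.508 -0.67   1.689  0.351  1.069 -0.692] place [ 0.533  0.693 -0.207  2.107  0.367  0.375 -0.041]
pick [ 0.378  0.641 -1.071  1.68   0.601  1.189  2.227] place [ 0.12   0.728  0.372  2.125 -0.665  0.403 -2.183]
tongue 1.6157963267948965 0 [0.469 0.147 0.099] [ 0.  0. -1.] [-0.03   0.56  -0.491  2.209  0.557  0.493  0.659]
tongue 1.6157963267948965 0.4 [0.538 0.151 0.25 ] [ 0.389  0.018 -0.921] [-0.078  0.271 -0.43   2.212  0.746  0.41   0.492]
tongue -1.5257963267948966 0 [0.469 0.147 0.099] [ 0.  0. -1.] [-0.375  0.519 -0.029  2.223  0.037  0.399 -1.96 ]
tongue -1.5257963267948966 0.4 [0.538 0.151 0.25 ] [ 0.389  0.018 -0.921] [-0.272  0.253 -0.196  2.22   0.608  0.362 -2.518]
```

```bash
python3 - <<'E'
from workcell import r,hand,status,read_camera
from h import *
r.move_ptp([.637,.148,.32],down(-.072))
s=status.observe();print(s["time"],s["tool_pos"])
c=read_camera("wrist");cv2.imwrite("pics/w1.png",c["image"]);np.save("w1.npy",c,allow_pickle=True);print(c["origin"])
E
```

```text
3.5583 [0.63732022 0.14681648 0.31974896]
[0.64285177 0.21148982 0.46281884]
```

View pics/w1.png

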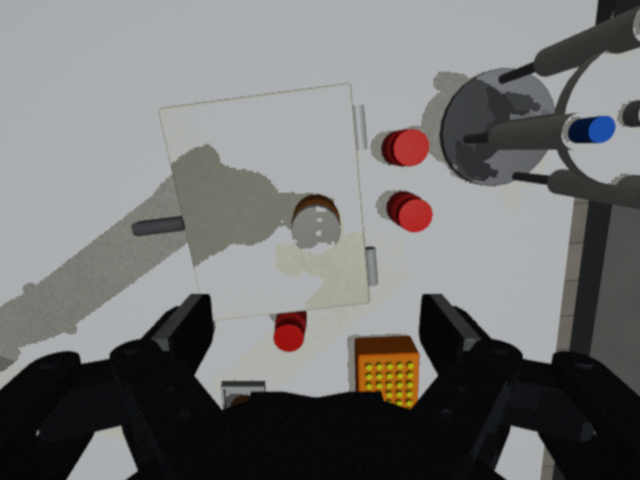

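```bash
python3 - <<'E'
from h import *; from cams import *
np.set_printoptions(precision=4,suppress=True)
W=np.load("w1.npy",allow_pickle=True).item()
print("cap",plane(W,316,228.5,.194))
print("tri cap",tri(ray(W,316,228.5),ray(S,267.6,236.4)),tri(ray(T,288.6,222.1),ray(W,316,228.5)))
t1=plane(W,134,229,.124);t2=plane(W,183.5,225.5,.124);print("tongue tip,base",t1,t2)
L=[plane(W,*p,.124) for p in [(160,108),(350,84),(369,302)]];print(L, [np.linalg.norm(L[i]-L[i-1]) for i in (1,2)])
d=L[1]-L[0];e=L[1]-L[2];print(np.arctan2(d[1],d[0]),np.arctan2(-e[0],e[1]))
print("tri tongue tip",tri(ray(W,134,229),ray(T,291.6,301.6)))
E
```

```text
cap [0.6388 0.1505 0.194 ]
tri cap (array([0.6374, 0.1491, 0.1915]), [0.0015438747217789049, 0.0015438747217787442]) (array([0.6387, 0.1487, 0.1864]), [0.00012673756390597362, 0.00012673756390598113])
tongue tip,base [0.4548 0.1478 0.124 ] [0.5052 0.1476 0.124 ]
[array([0.5028, 0.2588, 0.124 ]), array([0.6783, 0.2662, 0.124 ]), array([0.6882, 0.0503, 0.124 ])] [np.float64(0.17570526155701505), np.float64(0.21616325444771725)]
0.04224505440391997 0.04575727762199263
tri tongue tip (array([0.4548, 0.1474, 0.1237]), [0.0003282015959843449, 0.0003282015959844156])
```

```bash
python3 - <<'E'
from workcell import r,hand,status,read_camera
from h import *
r.move_linear([.638,.149,.20],speed=.15)
print(r.move_linear([.638,.149,.149],speed=.06,stop_force=6))
print(status.observe()["tool_pos"])
hand.set_gripper(0.3,squeeze=40)
s=status.observe();print(s["time"],s["width"],s["tool_pos"],s["ft_force"])
r.move_linear([.638,.149,.20],speed=.08)
s=status.observe();print(s["time"],s["width"],s["tool_pos"],s["ft_force"])
for n in("wrist","side"): cv2.imwrite(f"pics/{n}2.png",read_camera(n)["image"])
E
```

```text
False
[0.63832547 0.14925564 0.1493738 ]
6.0333 0.48906489999508046 [0.63799856 0.14902891 0.14965871] [-2.35127385 -1.39924416  5.11085768]
6.825 0.48924133301797224 [0.63770819 0.14870644 0.19978184] [ 0.4168501  -0.00519542 -3.19035245]
```

View pics/side2.png

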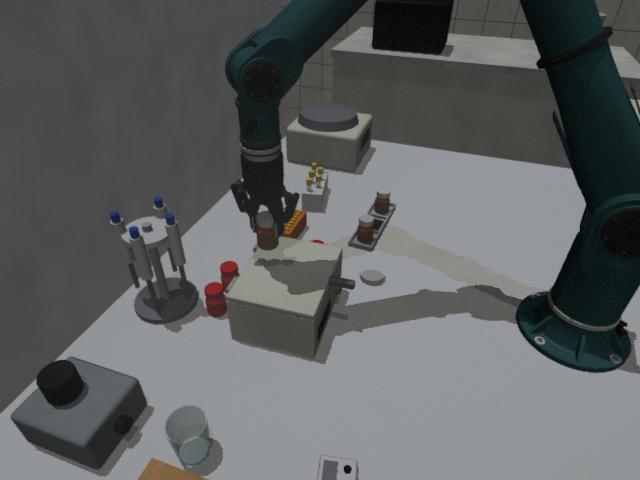

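View pics/wrist2.png

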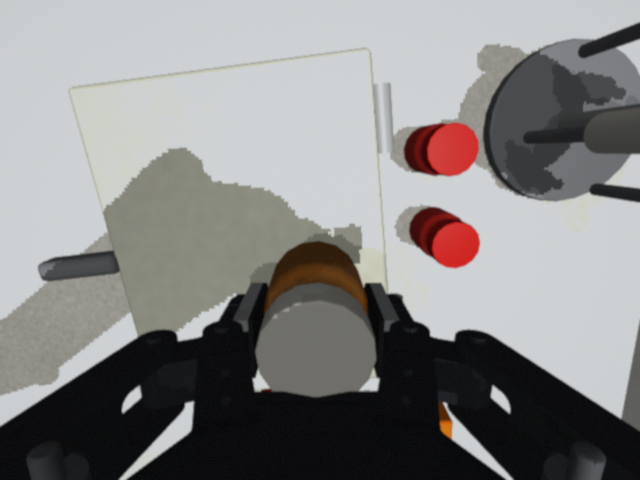

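```bash
python3 - <<'E'
from workcell import r,hand,status,read_camera
from h import *
r.move_linear([.638,.149,.25],speed=.2)
r.move_linear([.50,-.36,.25],speed=.25)
s=status.observe();print(s["time"],s["width"],s["tool_pos"],s["ft_force"])
c=read_camera("wrist");cv2.imwrite("pics/w3.png",c["image"]);np.save("w3.npy",c,allow_pickle=True)
E
```

```text
9.5833 0.48878204234128286 [ 0.50061799 -0.3584929   0.2501447 ] [ 0.54955497  0.45719799 -1.48659444]
```

View pics/w3.png

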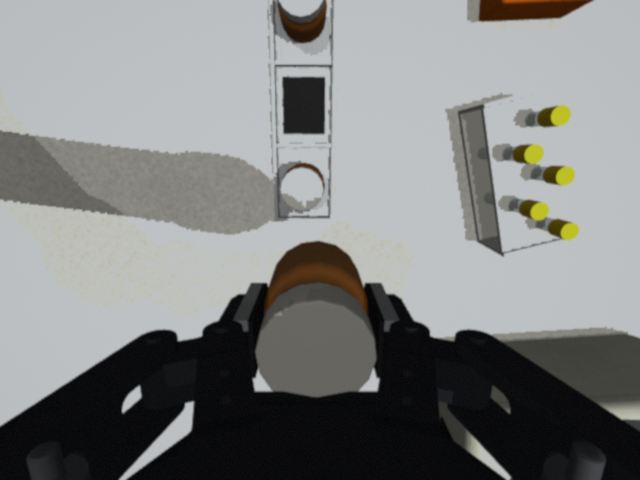

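```bash
python3 - <<'E'
from h import *; from cams import *
np.set_printoptions(precision=4,suppress=True)
W=np.load("w3.npy",allow_pickle=True).item();g=cv2.cvtColor(W["image"],6)
def pc(g,x0,y0,x1,y1,t):
    m=(g[y0:y1,x0:x1]<t).astype(np.uint8);k,_,st,_=cv2.connectedComponentsWithStats(m)
    lab=_;n,l,s,c=cv2.connectedComponentsWithStats(m);i=1+np.argmax(s[1:,4])
    pts=np.argwhere(l==i)[:,::-1].astype(np.float32);return cv2.minAreaRect(pts),c[i]+[x0,y0]
r1,c1=pc(g,275,70,335,142,60);g2=cv2.cvtColor(cv2.imread("pics/top0.png"),6);r2,c2=pc(g2,425,275,460,300,60)
print(r1,c1,r2,c2)
print(plane(W,*c1,.005),plane(T,*c2,.005),tri(ray(W,*c1),ray(T,*c2)))
C=[plane(W,*p,.014) for p in [(275,66),(331,67),(330,146),(276,147)]];print("bay",np.mean(C,0))
for z in(.075,):print("jarnear cap",plane(W,303,184,z))
E
```

```text
((28.0, 35.0), (54.0, 40.0), 90.0) [303.5618 104.906 ] ((16.356557846069336, 12.577869415283203), (21.27589988708496, 15.57214641571045), 5.19442892074585) [441.5899 287.5931]
[ 0.4967 -0.2475  0.005 ] [ 0.4936 -0.2487  0.005 ] (array([ 0.4951, -0.2481,  0.0056]), [0.0016712241704475884, 0.0016712241704478234])
bay [ 0.4961 -0.2512  0.014 ]
jarnear cap [ 0.4925 -0.3233  0.075 ]
```

```bash
python3 - <<'E'
from workcell import r,hand,status,read_camera
from h import *
r.move_linear([.495,-.248,.12],speed=.2)
r.move_linear([.495,-.248,.042],speed=.08)
print(r.move_linear([.495,-.248,.026],speed=.015,stop_force=3))
s=status.observe();print(s["time"],s["width"],s["tool_pos"],s["ft_force"])
cv2.imwrite("pics/side4.png",cv2.resize(read_camera("side")["image"][130:290,280:440],None,fx=3.5,fy=3.5))
E
```

```text
True
12.55 0.4944640286469944 [ 0.49493072 -0.2479477   0.02966223] [-0.29954978  1.02526664  4.33033732]
```

View pics/side4.png

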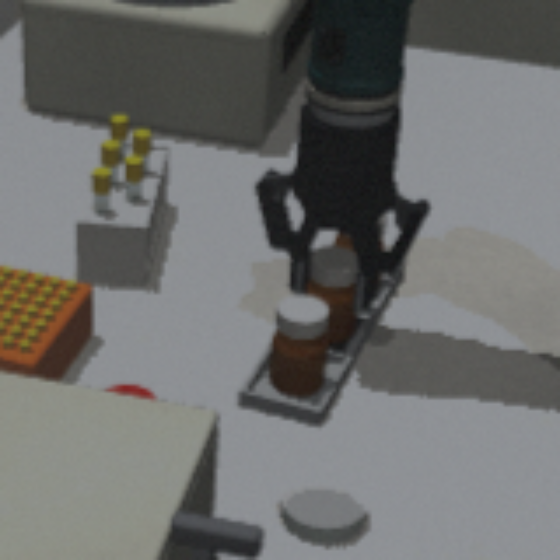

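Contact came at TCP z = 0.0297 (0.0305 expected), and the jar stands upright in the middle bay at about (333,300) in this crop. I'll release it and retreat straight up.

```bash
python3 - <<'E'
from workcell import r,hand,status,read_camera
from h import *
hand.set_gripper(0.85)
r.pause(.3)
s=status.observe();print(s["time"],s["width"],s["tool_pos"],s["ft_force"])
r.move_linear([.495,-.248,.06],speed=.05)
r.move_linear([.495,-.248,.20],speed=.2)
r.move_linear([.495,-.33,.25],speed=.2)
c=read_camera("wrist");cv2.imwrite("pics/w5.png",c["image"]);print(status.observe()["time"])
np.save("w5.npy",c,allow_pickle=True)
cv2.imwrite("pics/side5.png",cv2.resize(read_camera("side")["image"][130:290,280:440],None,fx=3.5,fy=3.5))
E
```

```text
13.3083 0.8541101937535861 [ 0.493917   -0.24782049  0.02897394] [-0.08604698 -0.27443348 -0.30462642]
15.6083
```

View pics/w5.png

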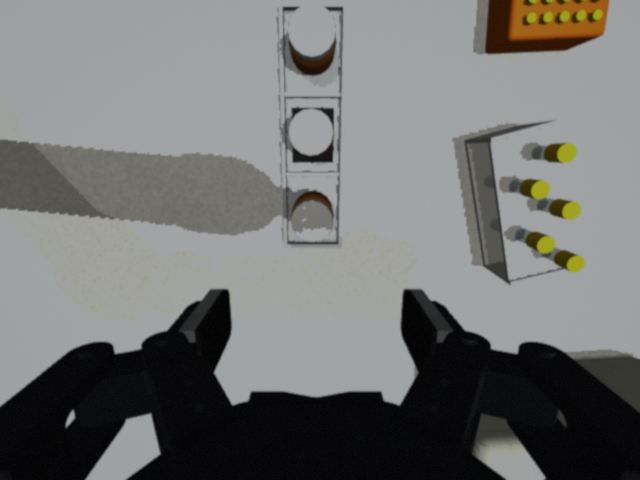

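View pics/side5.png

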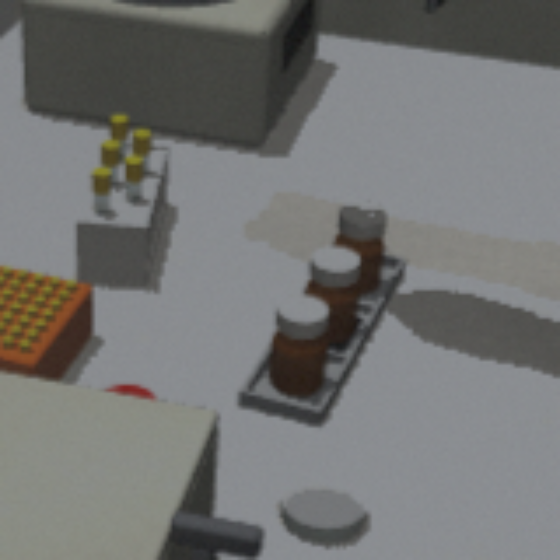

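The jar is released and upright. In the wrist view its cap at (310,132) sits over the pad's centre at (313,135), and the side view shows three upright jars in the tray. Next is the tongue.

```bash
python3 - <<'E'
from workcell import r,hand,status,read_camera
from h import *
np.set_printoptions(precision=4,suppress=True)
q=down(np.pi/2+.045)
r.move_linear([.40,-.10,.26],speed=.25)
r.move_ptp([.470,.1475,.20],q)
hand.set_gripper(.5)
s=status.observe();print(s["time"],s["width"],s["tool_pos"],s["joint_pos"])
c=read_camera("wrist");cv2.imwrite("pics/w6.png",c["image"]);np.save("w6.npy",c,allow_pickle=True)
E
```

```text
18.2417 0.49791744573636476 [0.4702 0.1468 0.2002] [ 0.3767  0.5384 -1.0472  2.1224  0.6407  0.8392  0.5504]
```

View pics/w6.png

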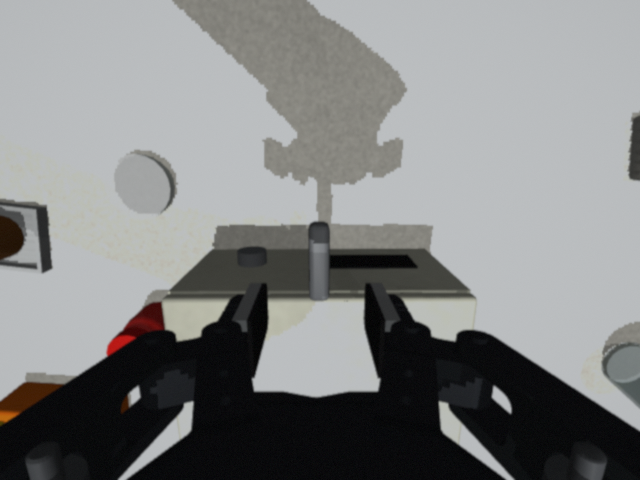

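```bash
cat >> h.py <<'E'
fr=.045
n=np.array([np.cos(fr),np.sin(fr),0]);ax=np.array([-np.sin(fr),np.cos(fr),0])
def lidpose(a,g0,tilt=.4/.785):
    g0=np.array(g0);hin=g0+.212*n
    g=hin-.212*np.cos(a)*n+[0,0,.212*np.sin(a)]
    q=R.from_rotvec(-ax*a*tilt)*R.from_quat(down(np.pi/2+fr))
    return g+q.apply([.019,0,0]),q.as_quat()
E
python3 - <<'E'
from workcell import r
from h import *; from cams import *
np.set_printoptions(precision=4,suppress=True)
W=np.load("w6.npy",allow_pickle=True).item()
tip=(319,232)
print(plane(W,*tip,.127),plane(W,319,299,.127),tri(ray(W,*tip),ray(T,291.6,301.6)))
for a in np.linspace(0,.785,5):
    p,q=lidpose(a,[.470,.1475,.118]);print(p,r.inverse_kinematics(p,q))
E
```

```text
[0.4568 0.1476 0.127 ] [0.5036 0.1497 0.127 ] (array([0.4546, 0.1467, 0.1352]), [0.0007482203398329693, 0.0007482203398329383])
[0.47   0.1475 0.099 ] [ 0.2263  0.6675 -0.8617  2.1963  0.8646  0.6655  0.3558]
[0.476  0.1478 0.1404] [ 0.2435  0.566  -0.8844  2.223   0.8813  0.6343  0.3281]
[0.4899 0.1484 0.1805] [ 0.2666  0.4784 -0.9052  2.2283  0.8997  0.6111  0.3134]
[0.5113 0.1494 0.2176] [ 0.2866  0.409  -0.9147  2.2178  0.9321  0.5882  0.298 ]
[0.5394 0.1506 0.2503] [ 0.2927  0.3605 -0.9044  2.1974  0.9921  0.5616  0.2645]
```

```bash
python3 - <<'E'
from workcell import r,hand,status,read_camera
from h import *
np.set_printoptions(precision=4,suppress=True)
r.move_linear([.471,.148,.14],speed=.12)
print(r.move_linear([.471,.148,.099],speed=.05,stop_force=6))
hand.set_gripper(0.0,squeeze=40)
s=status.observe();print(s["time"],s["width"],s["tool_pos"],s["ft_force"])
cv2.imwrite("pics/side7.png",cv2.resize(read_camera("side")["image"][180:350,225:405],None,fx=3.5,fy=3.5))
E
```

```text
False
20.275 0.1570699812650971 [0.4712 0.1489 0.0994] [-0.1193  2.2935  2.0977]
```

View pics/side7.png

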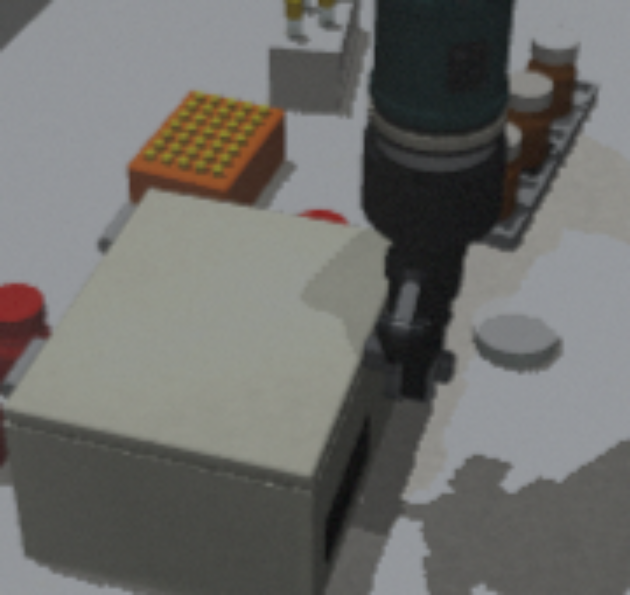

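The fingers closed to 0.157 (about 13–14 mm), so the tongue is between them. I'll raise the lid along its arc and watch the force.

```bash
python3 - <<'E'
from workcell import r,hand,status,read_camera
from h import *
np.set_printoptions(precision=3,suppress=True)
for a in np.linspace(0,.785,10)[1:]:
    p,q=lidpose(a,[.471,.1485,.118])
    st=r.move_linear(p,q,speed=.05,stop_force=25)
    s=status.observe();print(round(a,3),st,round(s["time"],2),round(s["width"],3),s["tool_pos"],s["ft_force"],s["ft_torque"])
    if st or np.linalg.norm(s["ft_force"])>30: break
c=read_camera("side");cv2.imwrite("pics/side8.png",c["image"]);cv2.imwrite("pics/top8.png",read_camera("top")["image"])
E
```

```text
0.087 False 20.85 0.159 [0.473 0.149 0.118] [ 1.455  3.185 -2.473] [ 0.71  -0.028  0.074]
0.174 False 21.38 0.157 [0.476 0.149 0.136] [ 2.928  4.998 -2.723] [ 0.844 -0.181  0.143]
0.262 False 21.9 0.155 [0.481 0.149 0.154] [ 2.936  5.375 -3.836] [ 0.986 -0.025  0.194]
0.349 False 22.43 0.157 [0.487 0.15  0.172] [ 1.928  4.421 -4.424] [ 0.935 -0.001  0.281]
0.436 False 22.96 0.155 [0.495 0.15  0.189] [ 2.835  3.961 -3.723] [0.88  0.034 0.284]
0.523 False 23.49 0.151 [0.504 0.15  0.205] [ 2.131  3.987 -4.713] [0.942 0.169 0.329]
0.611 False 24.02 0.156 [0.514 0.151 0.221] [ 1.961  5.492 -5.273] [0.994 0.388 0.396]
0.698 False 24.56 0.153 [0.526 0.151 0.236] [ 2.731  5.181 -5.858] [0.997 0.601 0.367]
0.785 False 25.09 0.159 [0.539 0.152 0.249] [ 1.727  5.53  -3.891] [0.921 0.838 0.446]
```

View pics/side8.png

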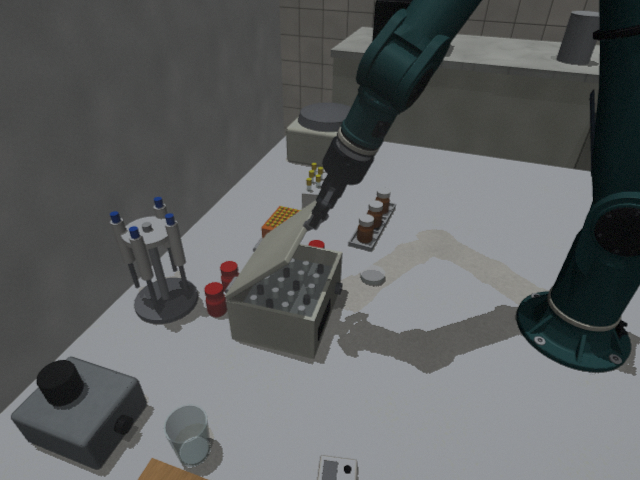

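View pics/top8.png

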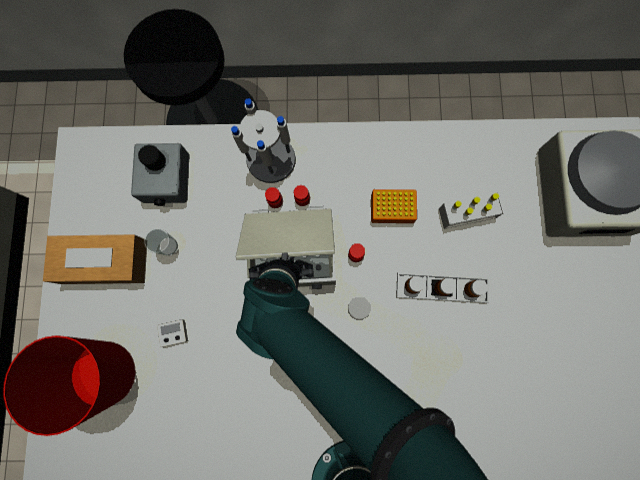

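The lid is up and the tongue is still in the fingers. I'll measure the angle from the lid's front corners in both views.

```bash
python3 - <<'E'
import cv2,numpy as np
t=cv2.imread("pics/top8.png"); s=cv2.imread("pics/side8.png")
a=cv2.resize(t[195:300,225:345],None,fx=4,fy=4,interpolation=cv2.INTER_CUBIC)
c=cv2.resize(s[195:310,220:350],None,fx=4,fy=4,interpolation=cv2.INTER_CUBIC)
c=np.vstack([c,np.zeros((0,c.shape[1],3),np.uint8)])
cv2.imwrite("pics/z8t.png",a);cv2.imwrite("pics/z8s.png",c)
E
```

```text
(no output)
```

View pics/z8t.png

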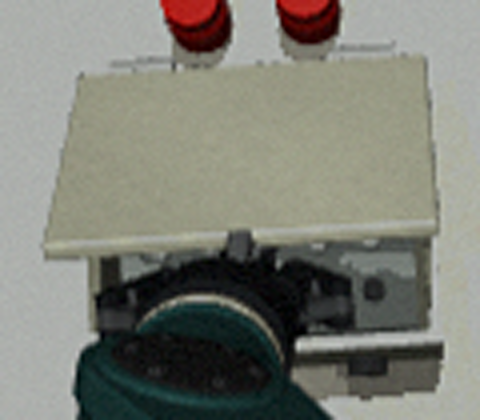

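View pics/z8s.png

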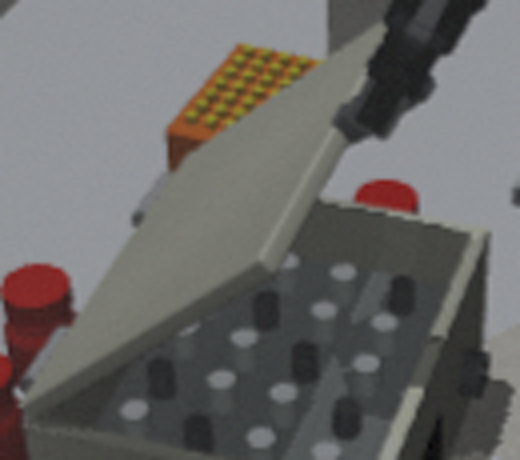

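```bash
python3 - <<'E'
from h import *; from cams import *
np.set_printoptions(precision=4,suppress=True)
zt=lambda u,v:(225+(u+.5)/4-.5,195+(v+.5)/4-.5)
zs=lambda u,v:(220+(u+.5)/4-.5,195+(v+.5)/4-.5)
F,e=tri(ray(T,*zt(46,242)),ray(S,*zs(262,262)));B,e2=tri(ray(T,*zt(80,77)),ray(S,*zs(27,402)))
print(F,e,B,e2)
v=B-F;print("len",np.linalg.norm(v),"angle",np.degrees(np.arctan2(-v[2],np.linalg.norm(v[:2]))))
E
python3 - <<'E'
from workcell import status,r
s=status.observe();t=s["time"];r.pause(.6);s=status.observe();print(t,s["time"],s["tool_pos"],s["width"],s["ft_force"])
E
```

```text
[0.5516 0.2596 0.2383] [0.0013695516103227037, 0.0013695516103228436] [0.676 0.266 0.122] [0.0013815923407576984, 0.0013815923407579172]
len 0.17037451785045585 angle 43.04280984964301
25.1917 25.7917 [0.53860553 0.15200424 0.24928137] 0.15502893353906189 [ 0.98918144  5.70685845 -4.64113068]
```

```bash
python3 - <<'E'
from h import *; from cams import *
np.set_printoptions(precision=4,suppress=True)
zt=lambda u,v:(225+(u+.5)/4-.5,195+(v+.5)/4-.5)
zs=lambda u,v:(220+(u+.5)/4-.5,195+(v+.5)/4-.5)
H=np.array([.471,.148,.118])+.212*n
from scipy.optimize import brentq
K=lambda c:np.array(c["camera_matrix"])
def proj(c,p):
    v=K(c)@R.from_quat(c["attitude"]).inv().apply(p-c["origin"]);return v[:2]/v[2]
def corner(a,side):return H+side*.11*ax-.178*(np.cos(a)*n)+[0,0,.178*np.sin(a)]+.006*(np.sin(a)*n+np.array([0,0,np.cos(a)]))
for nm,c,px,sd in [("TL",T,zt(46,242),1),("TR",T,zt(437,220),-1),("SL",S,zs(262,262),1)]:
    for d in (40,43,45,47): print(nm,d,proj(c,corner(np.radians(d),sd))-px)
E
```

```text
TL 40 [-0.6028  3.4396]
TL 43 [-1.3317  0.115 ]
TL 45 [-1.8051 -2.195 ]
TL 47 [-2.2673 -4.576 ]
TR 40 [0.5145 3.0835]
TR 43 [ 0.3501 -0.2757]
TR 45 [ 0.2339 -2.6076]
TR 47 [ 0.1125 -5.0095]
SL 40 [2.1777 1.8024]
SL 43 [-1.5    -1.9928]
SL 45 [-4.0692 -4.4711]
SL 47 [-6.7279 -6.9026]
```

All three corner estimates read about 42–43°. That is inside the band but a little low, so I'll raise the lid by about 2.3° and check again.

```bash
python3 - <<'E'
from workcell import r,hand,status,read_camera
from h import *
np.set_printoptions(precision=4,suppress=True)
p,q=lidpose(.825,[.471,.1485,.118])
print(r.move_linear(p,q,speed=.02,stop_force=25))
r.pause(1.0)
s=status.observe();print(s["time"],s["tool_pos"],s["width"],s["ft_force"],np.abs(s["dq"]).max())
t=read_camera("top")["image"];sd=read_camera("side")["image"];cv2.imwrite("pics/side9.png",sd)
a=cv2.resize(t[195:300,225:345],None,fx=4,fy=4,interpolation=cv2.INTER_CUBIC)
c=cv2.resize(sd[195:300,220:350],None,fx=4,fy=4,interpolation=cv2.INTER_CUBIC)
cv2.imwrite("pics/z9t.png",a);cv2.imwrite("pics/z9s.png",c)
E
```

```text
False
27.3833 [0.5442 0.1523 0.2547] 0.15516798673021753 [ 0.2626  5.6699 -6.0635] 0.0013138895779708658
```

View pics/z9t.png

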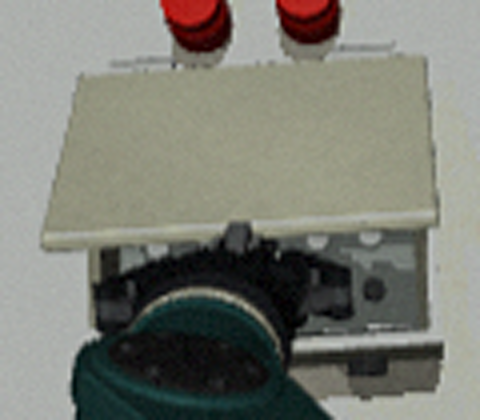

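View pics/side9.png

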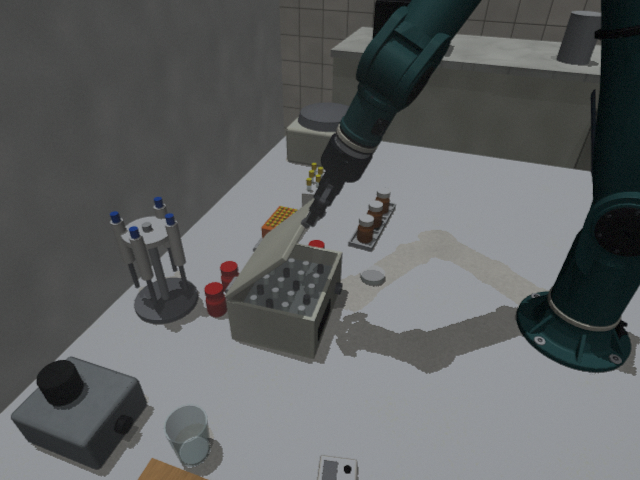

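The front corners moved up about 2.4 px in the top view, to (42,232) and (437,212) in the crop. That puts the lid at about 45°. The arm's own position gives 46.6°, and the arm is steady. Everything else stands where it was, so I'll hand in.

```bash
python3 -c "
from workcell import workorder,status
print(workorder.close_job()); s=status.observe();print(s['time'],s['tool_pos'],s['width'])"
```

```text
the job is handed in; nothing more can be done
None
the job is handed in; nothing more can be done
```

The jar is upright in the tray's middle bay, the one that was empty. The shaker lid is held at about 45° with the tongue pinched in the gripper. I handed the job in at about 27.5 s of the 58 s allowed; no verdict was reported.

**Jar:** The last close look, just after release, showed the cap over the pad's centre within a few millimetres. In the final side view three upright jars stand in the tray.

**Lid:** At first it read 42–43° from the lid's corners, against 44.6° from the arm's position, so I raised it slightly. The last readings were about 45° from the top view's corners and 46.6° from the arm's position. They disagree by about 1.5°, but both are within the 6° allowed. The arm was still after a 1 s hold and the grip width was steady.

**Everything else:** I saw nothing else moved in the final side view; I judged this by eye and did not measure it.

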